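# Hold a rail hanger against the sprung stop while it is fastened

## Robot

A 6-joint arm with a two-finger parallel gripper is mounted at the origin on the work surface. World frame = base frame: x ahead of the robot, y to its left, z up, the work surface at z = 0. Lengths are in mm, angles in rad, forces in N, time in s.
With the tool pointing down it reaches from about 300 to 775 mm from the base axis. Payload 14.6 kg.
Tool frame: the origin (TCP) lies at the very end of the fingers, on their centre line; the grasp point (between the pads) lies 19 mm behind it; y points along the fingers, z is the direction in which the jaws open and shut, and the axes are right-handed (so a half turn about y gives the same grasp; the last joint's range is limited). The gripper opens to 94 mm and grips with 3 to 60 N. Pads are 16 mm wide; open, the fingers measure 119 mm over their backs; the gripper's body (75 mm by 177 mm) begins 78 mm behind the grasp point.
Start: joints at [1.183, 0.3, 1.521, -0, 1.321, -0.067], TCP at [173.426, 521.932, 205.446] pointing down, gripper open.
Joint ranges: [-3.03, 3.03], [-0.79, 2.21], [0.23, 2.52], [-1.04, 4.18], [0, 3.07], [-2.55, 2.55]. Speed limits (rad/s): [2.22, 2.22, 2.57, 3.14, 3.14, 3.14].

## Interface

Orientations are given as [roll, pitch, yaw] about the fixed x, y, z axes, in that order (R = Rz(yaw) Ry(pitch) Rx(roll)).
In Python, from cell import monitor, optics, manip gives the robot as it stands.
- The arm moves only by the shell command python3 -m creep 'ROWS' [FORCE]. ROWS is JSON, a list of rows, each an object of numbers: "tx", "ty", "tz": the shift along the tool's x, y, z scaled (see below); "turn": the turn about the tool's y scaled (see below); "fingers": the finger opening in mm, from 0 to 94. In form: [{"tx": .., "ty": .., "tz": .., "turn": .., "fingers": ..}, ...]. A call has 1 to 20 rows; each row is the pose to reach, as a shift and turn from the pose measured when the call began, along the tool's axes at that moment, turning the shorter way round; what a row does not reach only later rows make up. The controller multiplies each number of a shift by 200 mm and each number of a turn by pi rad. A row lasts 1/10 s, in which the tool goes at most 50 mm and 8.59 degrees, less where a joint would pass 70% of its speed; a pose out of reach is approached as far as the arm can. A call with a number of a shift or a turn outside -1 to 1 is refused whole. A call with a gripper value outside its range is refused whole. The fingers move at their own pace and stop on an object; FORCE is the grip in N (left out, the last holds). Time passes only in rows, so rows that repeat a pose let the fingers close. It gives the time, the measured TCP pose, the force and the opening at its end, in the units of the state.
- monitor.read_state(): the state, without advancing time (a new reading comes with each control period).
- optics.camera(name): name is "side" or "top" or "wrist"; returns a dict with "frame" (400x640x3 uint8, red, green, blue), "range_z" (400x640 float32, mm along the optical axis (not along the pixel's ray), 0 where there is no reading), "fx", "fy", "cx", "cy" (pixels), "distortion" ([k1, k2, p1, p2, k3] as OpenCV has them; the pictures are not rectified), "R" (3x3) and "t" (3): a world point X has camera coordinates R X + t; the wrist camera has in their place "mount" (4x4, takes a point from camera to tool coordinates, whose origin is the TCP and whose axes are the tool frame's). Camera axes: x right, y down, z forward; pixel columns grow to the right and rows downward; lengths in mm; the calibration is good to about 2 mm. A picture is of the moment at which its call begins: read the wrist's pose just before it.
- manip.sign_off(): hands the job in, once; it reports no verdict.
The state is a dict: "clock": time; "joints": joint angles; "qd": joint speeds; "effort": joint torques, N m; "eef_pos": TCP position; "eef_rot": TCP orientation; "wrist_force": force on the tool from outside, world axes, zero at the start; "moment": the same for the moment, N m; "finger_gap": finger opening in mm.
Only numpy, scipy, OpenCV 4.12 (cv2) and the standard library are available. Lean on these libraries where they do the work, as an engineer would, in place of code of your own. Each camera call takes 0.05 s, during which the arm holds its last target.

## Task

Take the hanger whose slot is wide enough for the bar and drape it upright over the bar, its hook towards the robot's side, in front of the sprung stop's plate but clear of it. Then slide it along the bar against the stop and, keeping hold of it, press it there with a steady push of about 10 N for a couple of seconds, never harder than 20 N, so that a colleague can tighten its thumbscrew; finish while still gripping and pushing, with the hanger seated on the bar. Leave the other things on the table where they are.

Things in the scene. Friction and masses are not known exactly. Their poses are not given: they have to be found in the camera images.
- hanger: the hanger to fit: steel inverted-U saddle standing on its legs on the table, about 0.35 kg. 80 mm long along y, 40 mm over its two 5 mm legs along x. The slot between the legs is 30 mm wide, 42 mm deep, open below and at both ends; the bridge over it is 6 mm thick (top 48 mm up). Hook on the -x leg, black thumbscrew (22 mm across, stands out 19 mm) on the +x leg. Origin: centre of its underside, z up
- hanger_tab (a point): the hanger's upright grip tab on the middle of the bridge: 10 mm thick along the hanger's y, 36 mm wide along x, from 48 to 94 mm above the hanger's feet. This point lies in its middle, 73 mm above the hanger's origin
- hanger_hook (a point): tip of the hanger's thin hook, 50 mm to -x and 34 mm up from the hanger's origin; the hook's stem is 14 mm up and 8 mm thick
- rail: fixed rail: round steel bar, 20 mm thick, 400 mm long along y, axis 130 mm above the table, on two posts (25 x 20 mm, not above the bar) 190 mm either way from its centre along y. Origin on the table under the bar's middle; x points across the bar, away from the robot; stands at some yaw. A hanger resting on the bar has its origin 98 mm above the table
- stop: fixed block of the sprung stop, clamped on the bar. Origin on the table under the bar's axis and under the stop's unpressed contact face; axes as the rail's. The dark block lies 50 to 95 mm from there to +y, 56 mm wide, top 12 mm above the bar's axis, so lower than the top of a hanger's bridge on the bar
- stop_plate: the stop's moving aluminium plate around the bar, 60 mm wide, 8 mm thick, from 28 mm below to 12 mm above the bar's axis. Origin on the bar's axis in its contact face, which looks to the rail's -y and meets the end of a hanger. Springs let it back along the bar to +y at 0.8 N per mm from zero: 12.5 mm of travel from above stop's origin means 10 N; travel ends at 30 mm
- narrow_hanger: the wrong hanger, for thinner bars: the same shape as the hanger and equally long and tall, but its slot is only 12 mm wide (22 mm over the legs), so it cannot go over the bar. Stands upright on the table beside the hanger (the two may have swapped places). Origin at the centre of its underside. Leave it alone
- link_ball_a: dull yellow-plated linkage ball with flat ends, 56 mm across, 39 mm tall, standing on the table; origin at the centre of its underside. Bystander
- link_ball_b: a second such linkage ball, 56 mm across, 39 mm tall; origin at the centre of its underside. Bystander
- drilled_plate: dark flat steel strip with three holes, 140 x 50 x 8 mm, lying on the table; origin at the centre of its underside. Bystander
- wrench: spanner lying on the table; origin in the middle of its underside. Bystander
- oil_can: closed can, 60 mm across, 90 mm tall, standing; origin at the centre of its underside. Bystander
- carton: cardboard box 90 x 140 x 50 mm lying on the table; origin at the centre of its underside. Bystander
Things that resemble listed ones, but are neither listed nor needed, are in the scene too. What is shaped like the hanger but red is not meant.

How it is judged (in metres and radians):
On the way, in this order (a step that is already met when the one before it is completed fails the run):
1. the hanger sits draped over the bar, hook to the robot's side, clear of the stop (z of hanger in the frame of rail between 0.094 and 0.103 m and x of hanger in the frame of rail between -0.009 and 0.009 m and x of hanger_hook in the frame of rail below -0.03 m and angle between hanger's own z axis and vertical below 0.15 rad and contact force between hanger and stop_plate below 0.2 N and y of hanger in the frame of stop below -0.045 m and y of hanger in the frame of rail above -0.15 m), for 0.1 s.
2. the hanger is pressed against the stop with 6 to 14 N for one second (z of hanger in the frame of rail between 0.094 and 0.103 m and x of hanger in the frame of rail between -0.009 and 0.009 m and x of hanger_hook in the frame of rail below -0.03 m and angle between hanger's own z axis and vertical below 0.15 rad and contact force between hanger and stop_plate between 6 and 14 N), for 1 s.
At the end, for the whole second after the job is handed in: the robot still holds the hanger (finger force above 2 N) and presses it with 6 to 14 N against the stop's plate, steadily (below 20 mm/s); the hanger sits on the bar (within -4 and +5 mm of its resting height, 9 mm across, upright within 0.15 rad), its hook on the robot's side of the bar (all of step 2 and contact force between the fingers and hanger above 2 N and linear speed of hanger below 0.02 m/s and y of hanger in the frame of stop_plate below -0.03 m); the arm keeps its last pose, push and grip.
It fails at once if the hanger is pressed against the stop harder than 20 N (contact force between hanger and stop_plate above 20 N).
It fails at once if a bystander is moved by more than 30 mm (distance of any of narrow_hanger, link_ball_a, link_ball_b, drilled_plate, wrench, oil_can, carton from where it was at the start of the episode above 0.03 m).
It also fails if it takes over 42 s, if anything falls off the work surface, if the arm or the gripper's body presses on something with over 40 N, if the wrist force passes 120 N, or if a joint passes its speed limit or range.

## Working session

There is one attempt and no reset: what is moved stays moved. The work goes in short steps, Python scripts to look and compute and a shell command to move; the robot and the scene stay as the last step left them, time stands still between calls to the robot, and variables do not carry over. Pictures are saved under pics/ and viewed, and the job is handed in when it is done.

```bash
ls; mkdir -p pics; cat > h.py <<'E'
import numpy as np, cv2
from cell import monitor, optics, manip
def snap(n,fn):
    s=monitor.read_state(); c=optics.camera(n)
    cv2.imwrite('pics/'+fn+'.png',c['frame'][:,:,::-1]); np.save('pics/'+fn+'.npy',dict(c=c,s=s),allow_pickle=True); return c,s
def load(fn):
    d=np.load('pics/'+fn+'.npy',allow_pickle=True).item(); return d['c'],d['s']
def Rrpy(r):
    from scipy.spatial.transform import Rotation as Ro
    return Ro.from_euler('xyz',r).as_matrix()
def extr(c,s):
    if 'mount' in c:
        M=np.array(c['mount']);T=np.eye(4);T[:3,:3]=Rrpy(s['eef_rot']);T[:3,3]=s['eef_pos']
        W=T@M; return W[:3,:3],W[:3,3]
    R=np.array(c['R']);t=np.array(c['t']).ravel(); return R.T,-R.T@t
def K(c): return np.array([[c['fx'],0,c['cx']],[0,c['fy'],c['cy']],[0,0,1.]])
def rays(c,s,px):
    px=np.array(px,float).reshape(-1,1,2)
    u=cv2.undistortPoints(px,K(c),np.array(c['distortion'],float)).reshape(-1,2)
    R,o=extr(c,s); d=np.c_[u,np.ones(len(u))]; return o,d@R.T
def onz(c,s,px,z):
    o,d=rays(c,s,px); return o+d*((z-o[2])/d[:,2])[:,None]
def cloud(c,s):
    v,u=np.mgrid[0:400,0:640]; px=np.c_[u.ravel(),v.ravel()]
    o,d=rays(c,s,px); P=o+d*c['range_z'].ravel()[:,None]
    P[c['range_z'].ravel()==0]=np.nan
    return P.reshape(400,640,3)
E
python3 - <<'E'
from h import *
for n in ['side','top','wrist']: c,s=snap(n,n+'0')
print(s)
for n in ['side','top']:
    c,_=load(n+'0'); print(n,extr(c,s)[1],c['fx'])
E
```

```text
pics
{'clock': 0.1, 'joints': array([ 1.18341069e+00,  3.00401220e-01,  1.52154326e+00, -1.80278125e-05,
        1.32068356e+00, -6.65823485e-02]), 'qd': array([ 0.00162457, -0.00089572, -0.00106314, -0.00016932, -0.00210402,
       -0.00128963]), 'effort': array([ 2.38920344e-03, -5.32648408e+01, -3.53279901e+01,  7.10353651e-02,
        2.35564588e-02, -8.15371391e-05]), 'eef_pos': array([173.33737461, 521.71640581, 204.94065631]), 'eef_rot': array([-1.57183057e+00,  5.14635768e-05, -3.20798844e-01]), 'wrist_force': array([ 0.28285886, -0.03699311, -0.44958799]), 'moment': array([-0.02192428,  0.01823464,  0.02903805]), 'finger_gap': 93.91161396368841}
side [411.25149977 695.99100427 578.43207591] 406.77334395042095
top [4.04781108e+02 7.83949396e-01 1.16980502e+03] 476.36408543500676
```

View pics/top0.png

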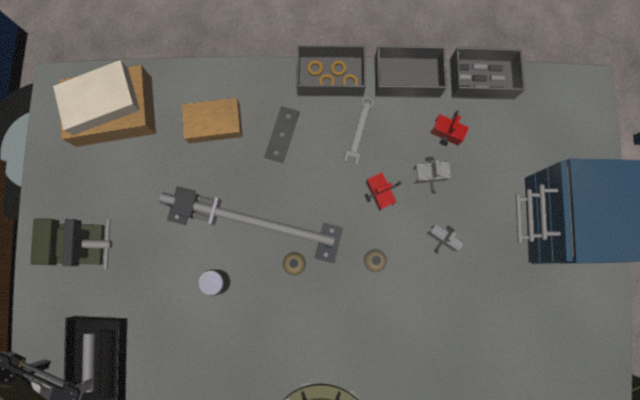

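View pics/side0.png

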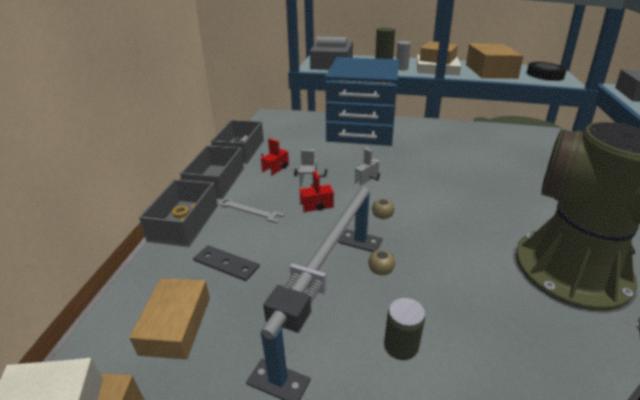

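View pics/wrist0.png

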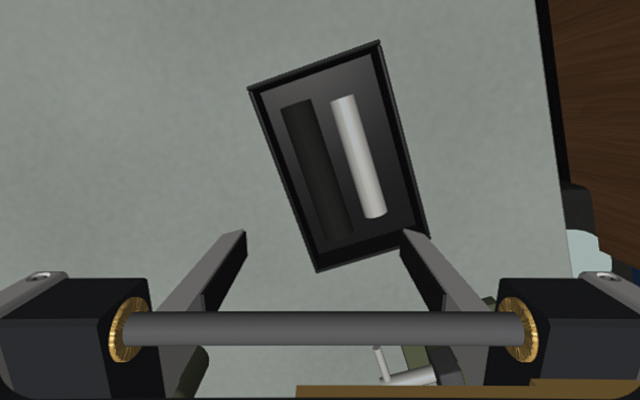

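```bash
python3 - <<'E'
from h import *
c,s=load('top0')
f=c['frame'][90:270,330:490,::-1]
a=cv2.resize(f,None,fx=3.3,fy=3.3,interpolation=cv2.INTER_CUBIC)
cv2.imwrite('pics/z1.png',a)
f=c['frame'][180:280,140:360,::-1]
cv2.imwrite('pics/z2.png',cv2.resize(f,None,fx=3.6,fy=3.6,interpolation=cv2.INTER_CUBIC))
P=cloud(c,s)
for u,v in [(433,172),(434,170),(445,238),(447,240),(270,225),(215,210),(185,205),(380,190)]: print(u,v,P[v,u].round(1))
E
```

```text
433 172 [ 628.6 -264.5   61.1]
434 170 [ 631.6 -264.8   70.2]
445 238 [ 471.3 -288.3   63.4]
447 240 [ 466.  -290.4   73. ]
270 225 [493.1 112.8 137.7]
215 210 [524.8 234.6 139.3]
185 205 [535.2 301.8 141. ]
380 190 [ 579.  -132.9   92.8]
```

View pics/z1.png

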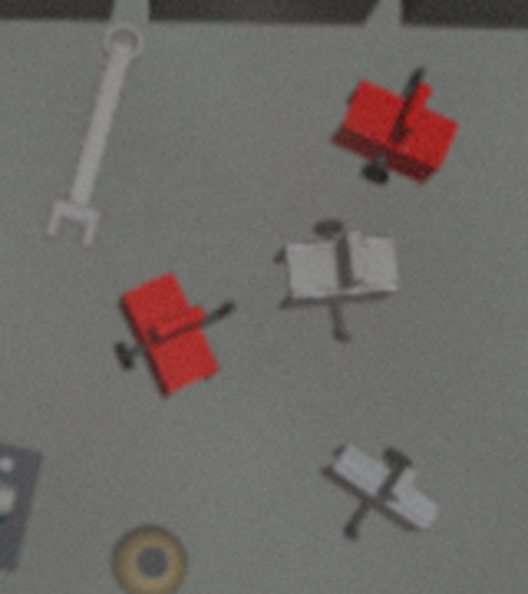

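View pics/z2.png

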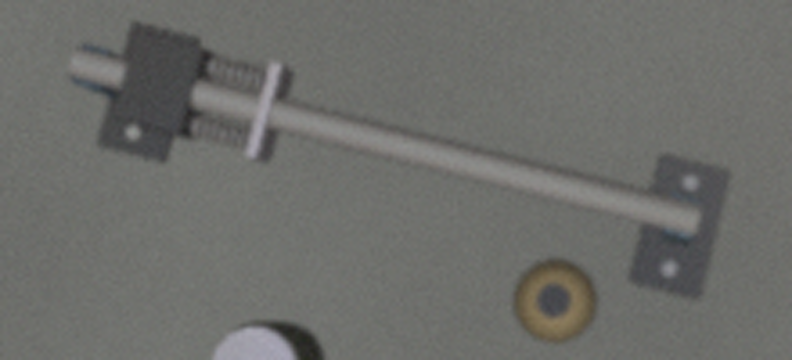

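```bash
cat > m.py <<'E'
from h import *
def rect(P,pts):
    (cx,cy),(w,h),a=cv2.minAreaRect(np.array(pts,np.float32)); return (round(cx,1),round(cy,1)),(round(w,1),round(h,1)),round(a,1)
c,s=load('top0');P=cloud(c,s); hsv=cv2.cvtColor(c['frame'],cv2.COLOR_RGB2HSV)
for nm,(u0,v0,u1,v1) in dict(H=(412,150,458,200),N=(425,215,470,258)).items():
    w=P[v0:v1,u0:u1]; col=c['frame'][v0:v1,u0:u1].astype(int)
    print(nm,np.nanpercentile(w[...,2],[50,95,99,100]).round(1))
    # bright mask -> bridge top outline on z=48
    m=((col.min(2)>135)).astype(np.uint8); print(m.sum(), np.percentile(col.min(2),[50,90]))
    vv,uu=np.nonzero(m); Q=onz(c,s,np.c_[uu+u0,vv+v0],48.); print('bright',rect(P,Q[:,:2]))
    q=w[(w[...,2]>36)&(w[...,2]<60)]; print('bridge',len(q),rect(P,q[:,:2]),np.median(q,0).round(1))
    q=w[(w[...,2]>82)]; 
    if len(q)>3: print('tab',len(q),rect(P,q[:,:2]),q.mean(0).round(1))
# rail
w=P.reshape(-1,3); 
q=w[(w[:,2]>132)&(w[:,2]<150)&(w[:,0]>400)&(w[:,0]<620)&(w[:,1]>-60)&(w[:,1]<360)]
print(len(q),np.median(q[:,2]))
E
python3 m.py
```

```text
H [ 0.1 58.1 92.8 96.2]
91 [106. 132.]
bright ((634.9, -268.9), (35.2, 73.3), 3.1)
bridge 469 ((633.9, -268.2), (84.7, 77.2), 56.9) [ 632.7 -261.4   46.3]
tab 71 ((635.2, -267.4), (36.6, 10.2), 5.5) [ 634.6 -267.4   91.8]
N [-0.3 50.4 93.1 96.2]
72 [108. 129.]
bright ((473.9, -297.6), (73.8, 16.7), 56.4)
bridge 285 ((460.1, -288.4), (79.5, 56.4), 55.9) [ 472.4 -291.8   46.5]
tab 53 ((474.8, -296.4), (10.3, 22.5), 55.1) [ 475.  -296.2   91.7]
1907 138.2521159878836
```

```bash
cat > r.py <<'E'
from m import *
q=q[q[:,1]<190]; 
for _ in range(5):
    A=np.polyfit(q[:,1],q[:,0],1); e=q[:,0]-np.polyval(A,q[:,1]); q=q[abs(e)<12]
print('line',A,len(q)); yaw=-np.arctan(A[0]); print('yaw',yaw,np.degrees(yaw))
ux=np.array([np.cos(yaw),np.sin(yaw)]);uy=np.array([-np.sin(yaw),np.cos(yaw)])
p0=np.array([np.polyval(A,0),0])
d=(w[:,:2]-p0); X=d@ux;Y=d@uy;Z=w[:,2]
# cross profile
m=(Y>0)&(Y<150)&(Z>110)&(abs(X)<25); print('bar X range',np.percentile(X[m],[2,50,98]),'n',m.sum())
b=(abs(X)<13)&(Z>118)&(Z<150); print('bar ends Y',np.nanpercentile(Y[b&(Y>-150)&(Y<400)],[0.5,99.5]))
m=(abs(X)>14)&(abs(X)<30)&(Z>120)&(Z<150)&(Y>100)&(Y<360)
print('plate/block hist'); h,e=np.histogram(Y[m],bins=np.arange(200,330,3)); print([(int(a),int(n)) for a,n in zip(e,h) if n])
for z in (1,):
  b=Z[m]; print(np.median(X[m]))
E
python3 r.py | tail -8
python3 - <<'E'
from h import *
c,s=load('side0');P=cloud(c,s); w=P.reshape(-1,3)
q=w[(w[:,2]>110)&(w[:,2]<150)&(w[:,1]<190)&(w[:,1]>-60)&(w[:,0]>400)&(w[:,0]<620)]
A=np.polyfit(q[:,1],q[:,0],1);print(A,len(q),q[:,2].max(),np.median(q[:,2]))
f=c['frame'][170:350,240:400,::-1]
cv2.imwrite('pics/z3.png',cv2.resize(f,None,fx=3.3,fy=3.3,interpolation=cv2.INTER_CUBIC))
E
```

```text
1907 138.2521159878836
line [2.39733468e-01 4.66548970e+02] 824
yaw -0.23529294993982844 -13.481292980735127
bar X range [-9.52558355 -0.1557538   9.94316089] n 632
bar ends Y [-23.82028324 370.28450631]
plate/block hist
[(242, 49), (245, 16), (248, 17), (251, 1), (254, 9), (257, 16), (260, 11), (263, 16), (266, 11), (269, 15), (272, 9), (275, 15), (278, 8), (281, 13), (284, 16), (287, 7), (290, 44), (293, 16), (296, 19), (299, 17), (302, 16), (305, 19), (308, 20), (311, 15), (314, 17), (317, 18), (320, 19), (323, 16), (326, 19)]
14.081702405949727
[2.49692201e-01 4.62582150e+02] 875 142.35280014327702 138.07732358363614
```

View pics/z3.png

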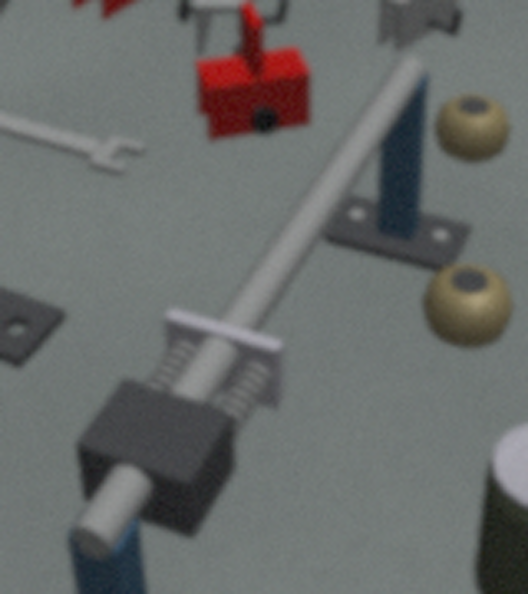

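```bash
cat > go.py <<'E'
import sys
from h import *
def plan(x,y,z,yaw):
    s=monitor.read_state(); R=Rrpy(s['eef_rot']); d=R.T@(np.array([x,y,z])-s['eef_pos'])
    cur=np.arctan2(R[1,0],R[0,0])
    print('clock',round(s['clock'],2),'pos',s['eef_pos'].round(1),'yaw',round(cur,3),'j',s['joints'].round(2),'F',s['wrist_force'].round(2),'gap',round(s['finger_gap'],1))
    print('tx ty tz',(d/200).round(4),'turn',round(-(yaw-cur)/np.pi,4))
plan(*map(float,sys.argv[1:5]))
E
python3 go.py 635 -267.5 205 0.08
```

```text
clock 0.15 pos [173.4 521.8 205.1] yaw -0.321 j [ 1.18  0.3   1.52 -0.    1.32 -0.07] F [-0.21  0.51 -0.58] gap 93.9
tx ty tz [ 3.4348e+00  2.5000e-03 -3.0173e+00] turn -0.1276
```

```bash
R='[{"tx":0.9,"ty":0,"tz":-0.8,"turn":0,"fingers":60},{"tx":0.9,"ty":0,"tz":-0.8,"turn":0,"fingers":60},{"tx":0.9,"ty":0,"tz":-0.8,"turn":0,"fingers":60},{"tx":0.9,"ty":0,"tz":-0.8,"turn":0,"fingers":60},{"tx":0.9,"ty":0,"tz":-0.8,"turn":0,"fingers":60},{"tx":0.9,"ty":0,"tz":-0.8,"turn":0,"fingers":60}]'; echo skip >/dev/null
python3 -m creep '[{"tx":0.9,"ty":0,"tz":-0.8,"turn":0,"fingers":60},{"tx":0.9,"ty":0,"tz":-0.8,"turn":0,"fingers":60},{"tx":0.9,"ty":0,"tz":-0.8,"turn":0,"fingers":60},{"tx":0.9,"ty":0,"tz":-0.8,"turn":0,"fingers":60},{"tx":0.9,"ty":0,"tz":-0.8,"turn":0,"fingers":60},{"tx":0.9,"ty":0,"tz":-0.8,"turn":0,"fingers":60}]' 40
python3 go.py 635 -267.5 205 0.08
```

```text
clock: 0.75
eef_pos: [295.3, 310.2, 205.3]
eef_rot: [-1.572, -0.0, -0.325]
wrist_force: [-0.1, 0.4, 0.6]
finger_gap: 60.3
clock 0.75 pos [295.3 310.2 205.3] yaw -0.325 j [ 0.72  0.03  1.84 -0.    1.28 -0.52] F [-0.14  0.45  0.55] gap 60.3
tx ty tz [ 2.5315  0.0048 -2.1952] turn -0.1289
```

```bash

python3 -m creep '[{"tx":0.9,"ty":0,"tz":-0.8,"turn":0,"fingers":60},{"tx":0.9,"ty":0,"tz":-0.8,"turn":0,"fingers":60},{"tx":0.9,"ty":0,"tz":-0.8,"turn":0,"fingers":60},{"tx":0.9,"ty":0,"tz":-0.8,"turn":0,"fingers":60},{"tx":0.9,"ty":0,"tz":-0.8,"turn":0,"fingers":60},{"tx":0.9,"ty":0,"tz":-0.8,"turn":0,"fingers":60}]'
python3 -m creep '[{"tx":0.9,"ty":0,"tz":-0.8,"turn":0,"fingers":60},{"tx":0.9,"ty":0,"tz":-0.8,"turn":0,"fingers":60},{"tx":0.9,"ty":0,"tz":-0.8,"turn":0,"fingers":60},{"tx":0.9,"ty":0,"tz":-0.8,"turn":0,"fingers":60},{"tx":0.9,"ty":0,"tz":-0.8,"turn":0,"fingers":60},{"tx":0.9,"ty":0,"tz":-0.8,"turn":0,"fingers":60}]'
python3 go.py 635 -267.5 205 0.08
```

```text
clock: 1.35
eef_pos: [416.4, 98.1, 205.3]
eef_rot: [-1.572, -0.001, -0.33]
wrist_force: [-0.4, -0.2, -0.6]
finger_gap: 59.9
clock: 1.95
eef_pos: [536.4, -113.9, 204.6]
eef_rot: [-1.573, 0.0, -0.332]
wrist_force: [0.4, 0.3, -0.4]
finger_gap: 59.8
clock 1.95 pos [ 536.4 -113.9  204.6] yaw -0.332 j [-0.28  0.3   1.53 -0.    1.32 -1.51] F [ 0.39  0.32 -0.36] gap 59.8
tx ty tz [ 0.7166 -0.0014 -0.5652] turn -0.1312
```

```bash

python3 -m creep '[{"tx":0.717,"ty":0,"tz":-0.565,"turn":-0.131,"fingers":60},{"tx":0.717,"ty":0,"tz":-0.565,"turn":-0.131,"fingers":60},{"tx":0.717,"ty":0,"tz":-0.565,"turn":-0.131,"fingers":60},{"tx":0.717,"ty":0,"tz":-0.565,"turn":-0.131,"fingers":60},{"tx":0.717,"ty":0,"tz":-0.565,"turn":-0.131,"fingers":60},{"tx":0.717,"ty":0,"tz":-0.565,"turn":-0.131,"fingers":60},{"tx":0.717,"ty":0,"tz":-0.565,"turn":-0.131,"fingers":60}]'
python3 go.py 635 -267.5 56 0.08
python3 - <<'E'
from h import *
c,s=snap('wrist','wrist1'); c2,s=snap('top','top1')
E
```

```text
clock: 2.65
eef_pos: [635.2, -265.5, 204.9]
eef_rot: [-1.572, 0.001, 0.081]
wrist_force: [-0.0, 0.5, -0.5]
finger_gap: 60.3
clock 2.65 pos [ 635.2 -265.5  204.9] yaw 0.081 j [-0.45  0.62  1.06 -0.    1.46 -2.1 ] F [-0.03  0.48 -0.48] gap 60.3
tx ty tz [-0.0011  0.7446 -0.009 ] turn 0.0002
```

View pics/wrist1.png

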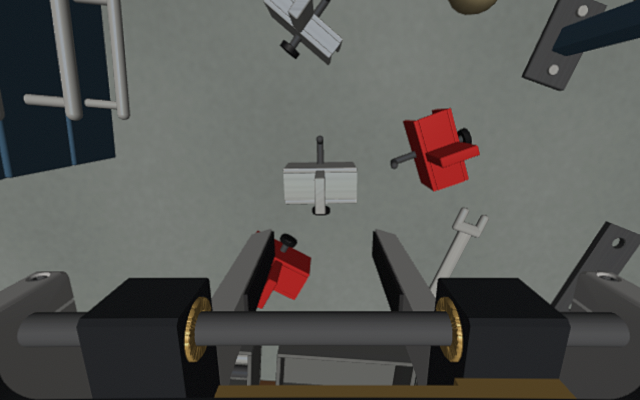

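```bash
python3 - <<'E'
from h import *
c,s=load('wrist1');P=cloud(c,s)
print(extr(c,s)[1])
w=P[130:225,270:370]; 
for lo,hi in ((88,99),(42,52)):
    q=w[(w[...,2]>lo)&(w[...,2]<hi)]; print(len(q), cv2.minAreaRect(q[:,:2].astype(np.float32)),q.mean(0).round(1),np.median(q[:,2]))
f=c['frame'][120:230,260:380,::-1]
cv2.imwrite('pics/z4.png',cv2.resize(f,None,fx=5,fy=5,interpolation=cv2.INTER_CUBIC))
E
```

```text
[ 560.39517361 -271.60422227  384.959639  ]
397 ((634.9656982421875, -269.2565612792969), (36.603118896484375, 9.719261169433594), 4.749227046966553) [ 634.1 -269.3   94.5] 94.5733116471801
2288 ((634.3963012695312, -269.4469909667969), (40.637535095214844, 79.75305938720703), 4.472018718719482) [ 633.7 -269.2   48.6] 48.73582240743477
```

View pics/z4.png

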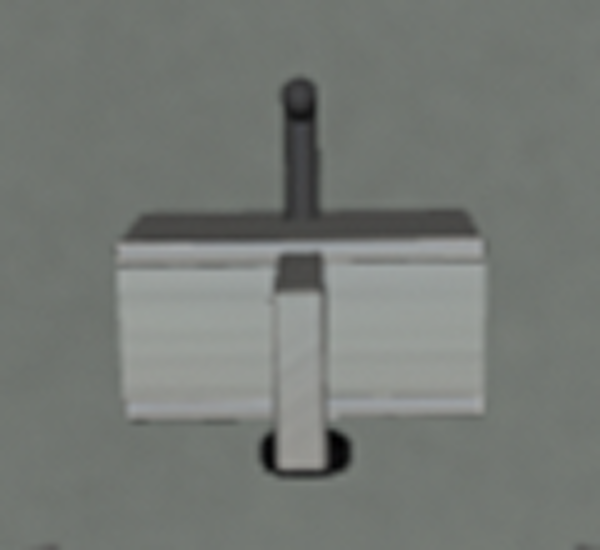

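```bash

python3 -m creep '[{"tx":-0.0035,"ty":0.3,"tz":-0.019,"turn":0,"fingers":50},{"tx":-0.0035,"ty":0.3,"tz":-0.019,"turn":0,"fingers":50},{"tx":-0.0035,"ty":0.5,"tz":-0.019,"turn":0,"fingers":50},{"tx":-0.0035,"ty":0.6,"tz":-0.019,"turn":0,"fingers":50},{"tx":-0.0035,"ty":0.7,"tz":-0.019,"turn":0,"fingers":50},{"tx":-0.0035,"ty":0.735,"tz":-0.019,"turn":0,"fingers":50},{"tx":-0.0035,"ty":0.735,"tz":-0.019,"turn":0,"fingers":50}]'
python3 go.py 634.8 -269.3 58 0.079
python3 - <<'E'
from h import *
c,s=snap('wrist','wrist2')
E
```

```text
clock: 3.45
eef_pos: [634.6, -269.6, 58.5]
eef_rot: [-1.572, 0.001, 0.081]
wrist_force: [0.2, -0.3, -0.2]
finger_gap: 49.9
clock 3.45 pos [ 634.6 -269.6   58.5] yaw 0.081 j [-0.45  0.75  1.2  -0.    1.19 -2.11] F [ 0.18 -0.32 -0.22] gap 49.9
tx ty tz [0.0012 0.0027 0.0015] turn 0.0006
```

View pics/wrist2.png

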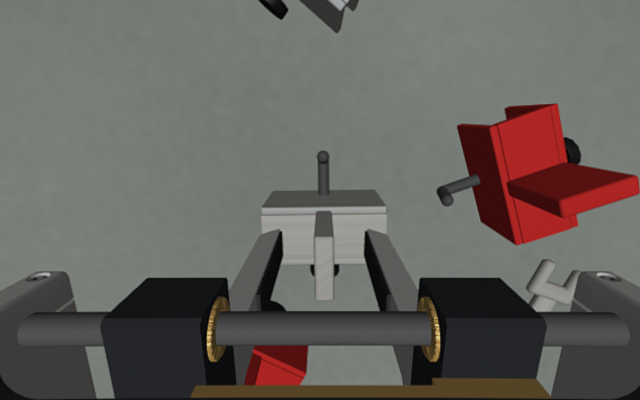

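```bash

python3 -m creep '[{"tx":0,"ty":0,"tz":0,"turn":0,"fingers":0},{"tx":0,"ty":0,"tz":0,"turn":0,"fingers":0},{"tx":0,"ty":0,"tz":0,"turn":0,"fingers":0},{"tx":0,"ty":0,"tz":0,"turn":0,"fingers":0},{"tx":0,"ty":0,"tz":0,"turn":0,"fingers":0},{"tx":0,"ty":0,"tz":0,"turn":0,"fingers":0},{"tx":0,"ty":0,"tz":0,"turn":0,"fingers":0}]' 45
python3 -m creep '[{"tx":0,"ty":-0.1,"tz":0,"turn":0,"fingers":0},{"tx":0,"ty":-0.3,"tz":0,"turn":0,"fingers":0},{"tx":0,"ty":-0.5,"tz":0,"turn":0,"fingers":0},{"tx":0,"ty":-0.7,"tz":0,"turn":0,"fingers":0},{"tx":0,"ty":-0.9,"tz":0,"turn":0,"fingers":0},{"tx":0,"ty":-0.9,"tz":0,"turn":0,"fingers":0}]'
python3 - <<'E'
from h import *
c,s=snap('wrist','wrist3')
c,s=load('wrist3');P=cloud(c,s);R=Rrpy(s['eef_rot'])
T=(P-s['eef_pos'])@R   # tool coords
w=T[130:270,230:420]
for lo,hi in ((-44,-30),(5,17)):
    q=w[(w[...,1]>lo)&(w[...,1]<hi)]; print(len(q), cv2.minAreaRect(q[:,[0,2]].astype(np.float32)) if len(q) else 0,np.median(q[:,1]))
E
python3 go.py 490 105 260 -0.235
```

```text
clock: 4.2
eef_pos: [635.0, -269.9, 59.4]
eef_rot: [-1.573, 0.0, 0.081]
wrist_force: [-0.7, 0.2, -0.8]
finger_gap: 9.1
clock: 4.8
eef_pos: [636.2, -270.1, 245.8]
eef_rot: [-1.577, -0.007, 0.081]
wrist_force: [0.3, -0.0, -1.5]
finger_gap: 9.8
1353 ((-8.512168884277344, -0.10756874084472656), (20.701879501342773, 27.94180679321289), 36.33533477783203) -35.330579787754395
4932 ((-0.5209426879882812, -0.4788246154785156), (40.036949157714844, 80.7326889038086), 0.09372416138648987) 10.746127696250593
clock 4.85 pos [ 635.6 -269.9  241.9] yaw 0.081 j [-0.45  0.61  1.   -0.    1.53 -2.11] F [ 0.24 -0.13 -3.99] gap 9.2
tx ty tz [-0.5739 -0.1004  1.9265] turn 0.1005
```

View pics/wrist3.png

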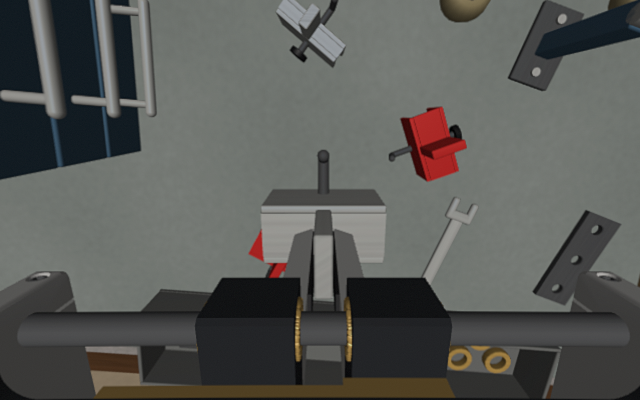

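```bash

python3 -m creep '[{"tx":-0.1,"ty":0,"tz":0.2,"turn":0,"fingers":0},{"tx":-0.2,"ty":0,"tz":0.4,"turn":0,"fingers":0},{"tx":-0.25,"ty":0,"tz":0.6,"turn":0,"fingers":0},{"tx":-0.25,"ty":0,"tz":0.8,"turn":0,"fingers":0},{"tx":-0.25,"ty":0,"tz":1,"turn":0,"fingers":0},{"tx":-0.25,"ty":0,"tz":1,"turn":0,"fingers":0}]'
python3 go.py 499 136 242 -0.235
```

```text
clock: 5.45
eef_pos: [568.6, -70.5, 239.1]
eef_rot: [-1.573, -0.001, 0.085]
wrist_force: [-0.2, -0.5, -2.4]
finger_gap: 9.7
clock 5.45 pos [568.6 -70.5 239.1] yaw 0.085 j [-0.19  0.33  1.41 -0.    1.41 -1.84] F [-0.2  -0.55 -2.43] gap 9.7
tx ty tz [-0.2596 -0.0172  1.0583] turn 0.1017
```

```bash

python3 -m creep '[{"tx":-0.05,"ty":-0.02,"tz":0.2,"turn":0.04,"fingers":0},{"tx":-0.1,"ty":-0.02,"tz":0.4,"turn":0.08,"fingers":0},{"tx":-0.16,"ty":-0.02,"tz":0.6,"turn":0.1,"fingers":0},{"tx":-0.22,"ty":-0.02,"tz":0.8,"turn":0.102,"fingers":0},{"tx":-0.26,"ty":-0.02,"tz":0.95,"turn":0.102,"fingers":0},{"tx":-0.26,"ty":-0.02,"tz":1,"turn":0.102,"fingers":0},{"tx":-0.26,"ty":-0.02,"tz":1,"turn":0.102,"fingers":0},{"tx":-0.26,"ty":-0.02,"tz":1,"turn":0.102,"fingers":0}]'
python3 go.py 499 136 242 -0.235
python3 - <<'E'
from h import *
c,s=snap('wrist','wrist4');snap('side','side4');snap('top','top4')
c,s=load('wrist4');P=cloud(c,s);R=Rrpy(s['eef_rot'])
T=(P-s['eef_pos'])@R   # tool coords
q=T.reshape(-1,3); Z=P.reshape(-1,3)[:,2]
m=(Z>128)&(Z<146)&(abs(q[:,0])<60)
qq=q[m]; zz=Z[m]; print(len(qq), zz.max())
for a,b in ((-150,-100),(-100,-60),(-60,-45),(45,60),(60,100),(100,130)):
    k=qq[(qq[:,2]>a)&(qq[:,2]<b)]
    if len(k)>5: print(a,b,len(k),np.percentile(k[:,0],[1,50,99]).round(1))
E
```

```text
clock: 6.25
eef_pos: [500.1, 123.5, 241.7]
eef_rot: [-1.574, -0.0, -0.236]
wrist_force: [-0.3, -0.5, -3.5]
finger_gap: 9.7
clock 6.25 pos [500.1 123.5 241.7] yaw -0.236 j [ 0.17  0.2   1.57 -0.    1.38 -1.16] F [-0.3  -0.54 -3.55] gap 9.7
tx ty tz [-0.02   -0.0016  0.0597] turn -0.0004
10712 145.12160782416197
-150 -100 1176 [-15.5  -5.6   8.7]
-100 -60 856 [-12.7  -5.5   5.1]
-60 -45 219 [-12.8  -8.2   4.4]
45 60 219 [-12.8  -8.1   4.4]
60 100 855 [-12.8  -5.6   4.6]
100 130 1324 [-32.7  -5.3  25.3]
```

View pics/wrist4.png

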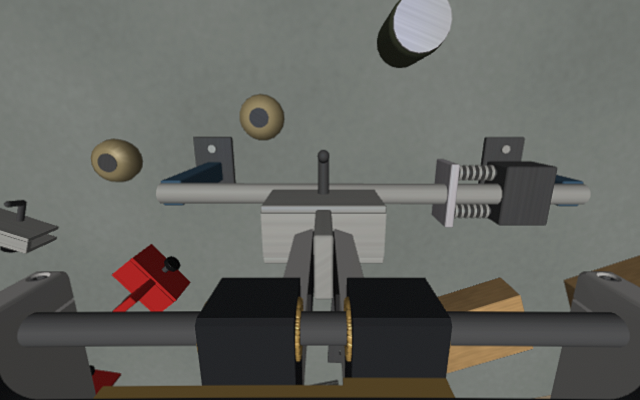

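View pics/side4.png

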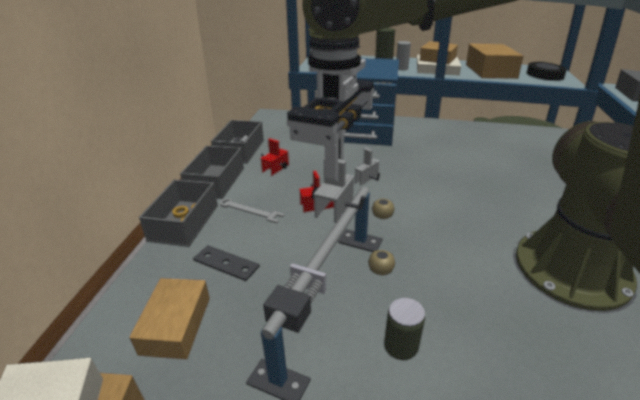

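```bash

python3 -m creep '[{"tx":-0.018,"ty":0,"tz":0,"turn":0,"fingers":0},{"tx":-0.018,"ty":0.05,"tz":0,"turn":0,"fingers":0},{"tx":-0.018,"ty":0.1,"tz":0,"turn":0,"fingers":0},{"tx":-0.018,"ty":0.15,"tz":0,"turn":0,"fingers":0},{"tx":-0.018,"ty":0.2,"tz":0,"turn":0,"fingers":0},{"tx":-0.018,"ty":0.25,"tz":0,"turn":0,"fingers":0},{"tx":-0.018,"ty":0.25,"tz":0,"turn":0,"fingers":0},{"tx":-0.018,"ty":0.25,"tz":0,"turn":0,"fingers":0}]' 50
python3 go.py 499 136 160 -0.235
python3 - <<'E'
from h import *
c,s=snap('wrist','wrist5');c,s=load('wrist4');P=cloud(c,s);R=Rrpy(s['eef_rot'])
T=(P-s['eef_pos'])@R;q=T.reshape(-1,3); Z=P.reshape(-1,3)[:,2]
m=(Z>105)&(Z<146)&(abs(q[:,0]+4)<29)&(abs(q[:,0]+4)>14)&(q[:,2]>90)&(q[:,2]<180)
h,e=np.histogram(q[m,2],bins=np.arange(90,180,2)); print([(int(a),int(n)) for a,n in zip(e,h) if n])
E
```

```text
clock: 7.2
eef_pos: [496.8, 124.0, 192.2]
eef_rot: [-1.573, -0.001, -0.237]
wrist_force: [-0.7, 0.2, -3.2]
finger_gap: 9.5
clock 7.2 pos [496.8 124.  192.2] yaw -0.237 j [ 0.17  0.23  1.64 -0.    1.27 -1.16] F [-0.69  0.24 -3.23] gap 9.5
tx ty tz [-0.0034  0.1607  0.0613] turn -0.0007
[(112, 116), (114, 385), (116, 83), (118, 82), (120, 50), (126, 15), (128, 54), (130, 13), (132, 68), (134, 76), (136, 14), (138, 55), (140, 85), (142, 14), (144, 67), (146, 74), (148, 11), (150, 76), (152, 67), (154, 15), (156, 75), (158, 71), (160, 10), (162, 251), (164, 208), (166, 73), (168, 74), (170, 78), (172, 82), (174, 79), (176, 75)]
```

View pics/wrist5.png

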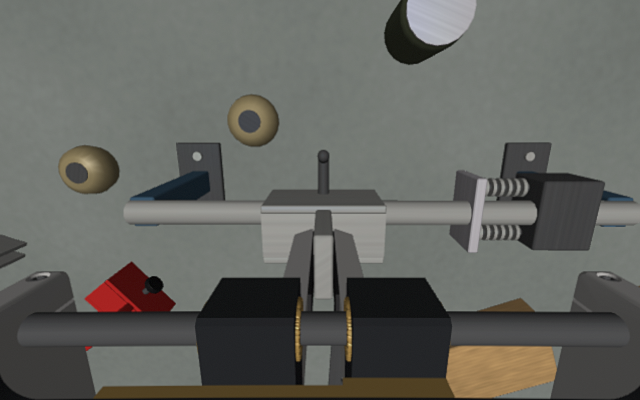

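```bash

python3 -m creep '[{"tx":0,"ty":0.04,"tz":0,"turn":0,"fingers":0},{"tx":0,"ty":0.08,"tz":0,"turn":0,"fingers":0},{"tx":0,"ty":0.12,"tz":0,"turn":0,"fingers":0},{"tx":0,"ty":0.15,"tz":0,"turn":0,"fingers":0},{"tx":0,"ty":0.16,"tz":0,"turn":0,"fingers":0},{"tx":0,"ty":0.168,"tz":0,"turn":0,"fingers":0},{"tx":0,"ty":0.168,"tz":0,"turn":0,"fingers":0},{"tx":0,"ty":0.168,"tz":0,"turn":0,"fingers":0}]'
python3 go.py 499 136 157.5 -0.235
python3 - <<'E'
from h import *
c,s=snap('wrist','wrist6');P=cloud(c,s);R=Rrpy(s['eef_rot'])
T=(P-s['eef_pos'])@R;q=T.reshape(-1,3); Z=P.reshape(-1,3)[:,2]
m=(q[:,1]>5)&(q[:,1]<17)&(abs(q[:,0])<30)&(abs(q[:,2])<44)&(abs(q[:,2])>8)
print('bridge tool y',np.median(q[m,1]),'z',np.median(Z[m]),cv2.minAreaRect(q[m][:,[0,2]].astype(np.float32)))
A=np.polyfit(q[m,2],q[m,1],1); print('tilt',A)
m=(Z>128)&(Z<146)&(abs(q[:,0])<20)&(q[:,2]>50)&(q[:,2]<85); print('bar top',np.percentile(Z[m],98),np.percentile(q[m,0],[1,99]))
snap('side','side6')
E
```

```text
clock: 8.05
eef_pos: [497.1, 124.0, 159.1]
eef_rot: [-1.573, -0.002, -0.237]
wrist_force: [-0.6, 0.1, -2.9]
finger_gap: 9.8
clock 8.05 pos [497.1 124.  159.1] yaw -0.237 j [ 0.17  0.26  1.68 -0.    1.2  -1.16] F [-0.6   0.09 -2.9 ] gap 9.8
tx ty tz [-0.0048  0.008   0.0607] turn -0.0007
bridge tool y 10.669998578160392 z 148.45684103836746 ((-0.4552745819091797, -0.24884414672851562), (39.78019714355469, 80.901123046875), 0.01260728295892477)
tilt [1.23190663e-03 1.07936419e+01]
bar top 141.28426814762716 [-9.99606955  8.37748577]
```

View pics/wrist6.png

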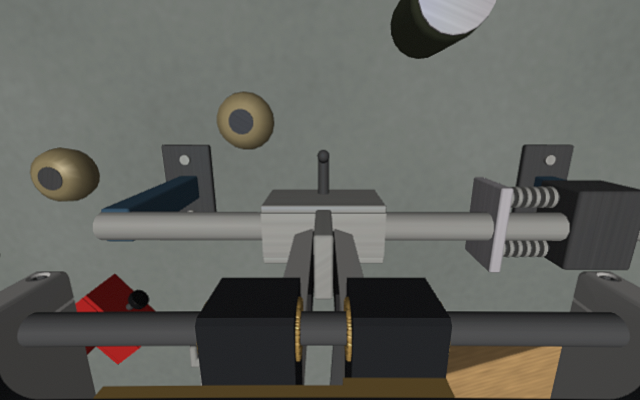

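View pics/side6.png

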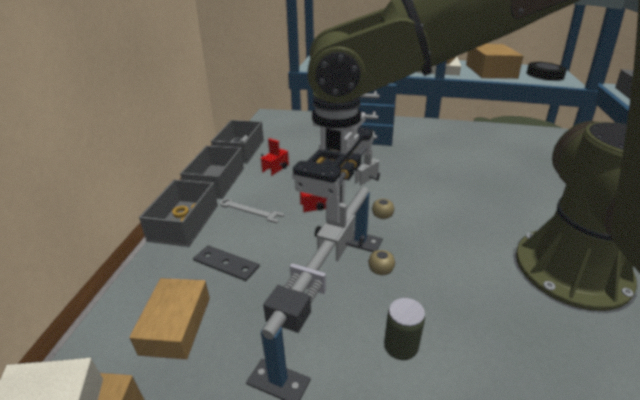

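```bash

python3 -m creep '[{"tx":0,"ty":0.005,"tz":0,"turn":0,"fingers":0},{"tx":0,"ty":0.008,"tz":0,"turn":0,"fingers":0},{"tx":0,"ty":0.008,"tz":0,"turn":0,"fingers":0},{"tx":0,"ty":0.008,"tz":0,"turn":0,"fingers":0}]'
python3 go.py 499 136 157.5 -0.235
python3 -m creep '[{"tx":0,"ty":0,"tz":0.05,"turn":0,"fingers":0},{"tx":0,"ty":0,"tz":0.1,"turn":0,"fingers":0},{"tx":0,"ty":0,"tz":0.15,"turn":0,"fingers":0},{"tx":0,"ty":0,"tz":0.2,"turn":0,"fingers":0},{"tx":0,"ty":0,"tz":0.25,"turn":0,"fingers":0},{"tx":0,"ty":0,"tz":0.3,"turn":0,"fingers":0},{"tx":0,"ty":0,"tz":0.33,"turn":0,"fingers":0},{"tx":0,"ty":0,"tz":0.33,"turn":0,"fingers":0},{"tx":0,"ty":0,"tz":0.33,"turn":0,"fingers":0}]'
cat > chk.py <<'E'
from h import *
import sys
c,s=snap('wrist',sys.argv[1]);P=cloud(c,s);R=Rrpy(s['eef_rot'])
ux=np.array([np.cos(-.2353),np.sin(-.2353),0]);uy=np.array([.2331,.9725,0])
print('t',s['clock'],'TCP Y',((s['eef_pos']-[466.55,0,0])@uy).round(1),'X',((s['eef_pos']-[466.55,0,0])@ux).round(1),'z',s['eef_pos'][2].round(1),'Fy',(s['wrist_force']@uy).round(2),'Fx',(s['wrist_force']@ux).round(2),'Fz',s['wrist_force'][2].round(2),'gap',s['finger_gap'])
T=(P-s['eef_pos'])@R;q=T.reshape(-1,3); Z=P.reshape(-1,3)[:,2]
m=(q[:,1]>5)&(q[:,1]<17)&(abs(q[:,0])<30)&(abs(q[:,2])<44)&(abs(q[:,2])>8)
print('bridge tool y',np.median(q[m,1]).round(1),'z',np.median(Z[m]).round(1),cv2.minAreaRect(q[m][:,[0,2]].astype(np.float32)))
print('tilt y-slope',np.polyfit(q[m,2],q[m,1],1)[0].round(4))
m=(Z>128)&(Z<146)&(abs(q[:,0])<20)&(q[:,2]>-85)&(q[:,2]<-50); print('bar top',np.percentile(Z[m],98).round(1),np.percentile(q[m,0],[1,99]).round(1))
m=(Z>105)&(Z<146)&(abs(q[:,0])<29)&(abs(q[:,0])>14)&(q[:,2]>42)&(q[:,2]<110)
h,e=np.histogram(q[m,2],bins=np.arange(40,110,1)); print([(int(a),int(n)) for a,n in zip(e,h) if n])
E
python3 chk.py wrist7
```

```text
clock: 8.55
eef_pos: [497.1, 124.0, 157.6]
eef_rot: [-1.573, -0.002, -0.237]
wrist_force: [0.3, -0.2, -3.3]
finger_gap: 9.7
clock 8.55 pos [497.1 124.  157.6] yaw -0.237 j [ 0.17  0.26  1.69 -0.    1.19 -1.16] F [ 0.26 -0.19 -3.31] gap 9.7
tx ty tz [-0.0047  0.0002  0.0607] turn -0.0007
clock: 9.45
eef_pos: [512.6, 188.2, 157.4]
eef_rot: [-1.573, -0.002, -0.237]
wrist_force: [-0.6, 0.4, -2.7]
finger_gap: 9.9
t 9.45 TCP Y 193.7 X 0.9 z 157.4 Fy 0.23 Fx -0.67 Fz -2.74 gap 9.873026746619681
bridge tool y 10.7 z 146.7 ((-0.5597782135009766, 0.07191085815429688), (87.85551452636719, 39.93370819091797), 89.77912139892578)
tilt y-slope 0.0007
bar top 141.4 [-10.1   8.6]
[(47, 37), (48, 442), (49, 71), (50, 64), (51, 62), (52, 62), (53, 69), (54, 62), (55, 43), (56, 2), (60, 16), (61, 43), (62, 97), (63, 46), (64, 29), (65, 7), (66, 33), (67, 43), (68, 113), (69, 49), (70, 23), (71, 5), (72, 28), (73, 63), (74, 105), (75, 44), (76, 25), (77, 4), (78, 30), (79, 58), (80, 111), (81, 43), (82, 28), (83, 3), (84, 27), (85, 74), (86, 97), (87, 47), (88, 28), (89, 2), (90, 19), (91, 83), (92, 100), (93, 48), (94, 20), (95, 1), (96, 27), (97, 283), (98, 331), (99, 96), (100, 70), (101, 83), (102, 68), (103, 78), (104, 74), (105, 69), (106, 80), (107, 74), (108, 77)]
```

```bash
ls pics | tail -3
```

```text
z2.png
z3.png
z4.png
```

View pics/wrist7.png

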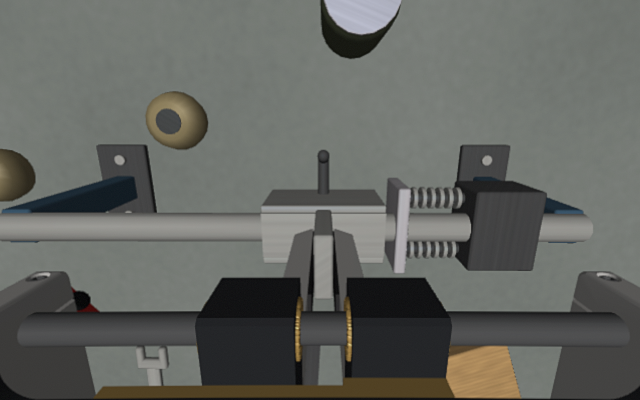

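```bash

python3 -m creep '[{"tx":0,"ty":0,"tz":0.02,"turn":0,"fingers":0},{"tx":0,"ty":0,"tz":0.04,"turn":0,"fingers":0},{"tx":0,"ty":0,"tz":0.055,"turn":0,"fingers":0},{"tx":0,"ty":0,"tz":0.065,"turn":0,"fingers":0},{"tx":0,"ty":0,"tz":0.075,"turn":0,"fingers":0},{"tx":0,"ty":0,"tz":0.075,"turn":0,"fingers":0},{"tx":0,"ty":0,"tz":0.075,"turn":0,"fingers":0}]' 
python3 chk.py wrist8
```

```text
clock: 10.2
eef_pos: [516.1, 202.4, 157.5]
eef_rot: [-1.573, -0.002, -0.237]
wrist_force: [-0.8, -3.9, -0.4]
finger_gap: 9.8
t 10.2 TCP Y 208.4 X 1.0 z 157.5 Fy -3.99 Fx 0.19 Fz -0.44 gap 9.790377980067579
bridge tool y 10.8 z 146.7 ((0.000583648681640625, 0.046176910400390625), (59.801513671875, 87.90264129638672), 0.014038433320820332)
tilt y-slope 0.0158
bar top 141.6 [-10.1   7.6]
[(42, 59), (43, 66), (44, 65), (45, 64), (46, 60), (47, 36), (48, 1), (51, 9), (52, 32), (53, 83), (54, 64), (55, 44), (56, 21), (57, 15), (58, 35), (59, 82), (60, 69), (61, 53), (62, 14), (63, 19), (64, 30), (65, 88), (66, 74), (67, 42), (68, 21), (69, 6), (70, 36), (71, 87), (72, 89), (73, 37), (74, 21), (75, 9), (76, 33), (77, 100), (78, 70), (79, 47), (80, 14), (81, 9), (82, 56), (83, 422), (84, 117), (85, 90), (86, 78), (87, 70), (88, 78), (89, 74), (90, 76), (91, 80), (92, 72), (93, 69), (94, 82), (95, 77), (96, 81), (97, 71), (98, 70), (99, 83), (100, 78), (101, 75), (102, 71), (103, 80), (104, 78), (105, 75), (106, 74), (107, 74), (108, 80)]
```

```bash

python3 -m creep '[{"tx":0,"ty":0,"tz":0.01,"turn":0,"fingers":0},{"tx":0,"ty":0,"tz":0.02,"turn":0,"fingers":0},{"tx":0,"ty":0,"tz":0.03,"turn":0,"fingers":0},{"tx":0,"ty":0,"tz":0.03,"turn":0,"fingers":0},{"tx":0,"ty":0,"tz":0.03,"turn":0,"fingers":0}]' 
python3 chk.py wrist9 | cut -c1-330
python3 - <<'E'
from h import *
F=[]
for i in range(6):
    optics.camera('top'); F.append(monitor.read_state()['wrist_force'])
F=np.array(F);print(F.mean(0),(F@[.2331,.9725,0]).round(2))
E
```

```text
clock: 10.75
eef_pos: [517.4, 207.6, 157.5]
eef_rot: [-1.574, -0.002, -0.238]
wrist_force: [-1.7, -8.3, 2.5]
finger_gap: 9.9
t 10.75 TCP Y 213.8 X 1.0 z 157.5 Fy -8.51 Fx 0.25 Fz 2.53 gap 9.928075560566187
bridge tool y 10.8 z 146.7 ((-0.03395843505859375, 0.054660797119140625), (87.87857055664062, 59.510894775390625), 89.9998550415039)
tilt y-slope 0.0171
bar top 141.5 [-10.1   7.7]
[(42, 62), (43, 66), (44, 67), (45, 58), (46, 61), (47, 31), (51, 12), (52, 31), (53, 78), (54, 71), (55, 41), (56, 19), (57, 23), (58, 29), (59, 88), (60, 64), (61, 51), (62, 14), (63, 20), (64, 30), (65, 93), (66, 69), (67, 38), (68, 23), (69, 11), (70, 31), (71, 91), (72, 78), (73, 51), (74, 12), (75, 11), (76, 26), (77, 220)
[-2.32265067 -8.45965576  1.56055687] [-9.19 -8.89 -8.3  -7.68 -9.43 -9.12]
```

View pics/wrist9.png

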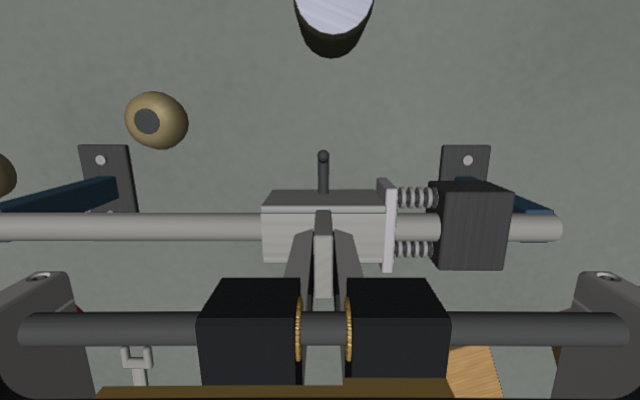

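```bash

python3 -m creep '[{"tx":0,"ty":0,"tz":0.005,"turn":0,"fingers":0},{"tx":0,"ty":0,"tz":0.005,"turn":0,"fingers":0},{"tx":0,"ty":0,"tz":0.005,"turn":0,"fingers":0},{"tx":0,"ty":0,"tz":0.005,"turn":0,"fingers":0},{"tx":0,"ty":0,"tz":0.005,"turn":0,"fingers":0},{"tx":0,"ty":0,"tz":0.005,"turn":0,"fingers":0},{"tx":0,"ty":0,"tz":0.005,"turn":0,"fingers":0},{"tx":0,"ty":0,"tz":0.005,"turn":0,"fingers":0},{"tx":0,"ty":0,"tz":0.005,"turn":0,"fingers":0},{"tx":0,"ty":0,"tz":0.005,"turn":0,"fingers":0},{"tx":0,"ty":0,"tz":0.005,"turn":0,"fingers":0},{"tx":0,"ty":0,"tz":0.005,"turn":0,"fingers":0},{"tx":0,"ty":0,"tz":0.005,"turn":0,"fingers":0},{"tx":0,"ty":0,"tz":0.005,"turn":0,"fingers":0},{"tx":0,"ty":0,"tz":0.005,"turn":0,"fingers":0},{"tx":0,"ty":0,"tz":0.005,"turn":0,"fingers":0},{"tx":0,"ty":0,"tz":0.005,"turn":0,"fingers":0},{"tx":0,"ty":0,"tz":0.005,"turn":0,"fingers":0},{"tx":0,"ty":0,"tz":0.005,"turn":0,"fingers":0},{"tx":0,"ty":0,"tz":0.005,"turn":0,"fingers":0}]' 
python3 chk.py wrist10 | cut -c1-330
python3 - <<'E'
from h import *
F=[]
for i in range(8):
    snap('side','sideF'); F.append(monitor.read_state()['wrist_force'])
F=np.array(F);print(F.mean(0),(F@[.2331,.9725,0]).round(2))
s=monitor.read_state();print(s['eef_pos'],abs(s['qd']).max())
c,s=load('wrist10');P=cloud(c,s);T=(P-s['eef_pos'])@Rrpy(s['eef_rot']);q=T.reshape(-1,3)
m=(q[:,1]>5)&(q[:,1]<17)&(abs(q[:,0])<19)&(abs(q[:,2])<38)&(abs(q[:,2])>8)
print('slope along z, x',np.linalg.lstsq(np.c_[q[m][:,[2,0]],np.ones(m.sum())],q[m,1],rcond=None)[0])
E
```

```text
clock: 13.1
eef_pos: [517.4, 207.8, 157.5]
eef_rot: [-1.576, -0.001, -0.238]
wrist_force: [-2.3, -8.9, 3.0]
finger_gap: 10.0
t 13.1 TCP Y 213.9 X 1.0 z 157.5 Fy -9.22 Fx -0.14 Fz 3.0 gap 9.997691242570056
bridge tool y 10.8 z 146.7 ((-0.08248519897460938, 0.061069488525390625), (59.535499572753906, 87.8540267944336), 0.03692034259438515)
tilt y-slope 0.0166
bar top 141.4 [-10.1   7.9]
[(42, 65), (43, 61), (44, 68), (45, 64), (46, 63), (47, 29), (48, 1), (51, 14), (52, 27), (53, 80), (54, 66), (55, 48), (56, 16), (57, 20), (58, 33), (59, 76), (60, 71), (61, 51), (62, 12), (63, 19), (64, 32), (65, 89), (66, 71), (67, 46), (68, 21), (69, 11), (70, 31), (71, 91), (72, 79), (73, 46), (74, 21), (75, 8), (76, 30), (
[-3.06425994 -9.64956922  2.33238044] [-10.32  -9.51  -9.77 -10.29  -9.54  -9.78 -10.83 -10.74]
[517.43898059 207.78667655 157.55532806] 0.002277983729567667
slope along z, x [ 1.02446422e-03 -2.45037216e-03  1.06458277e+01]
```

View pics/sideF.png

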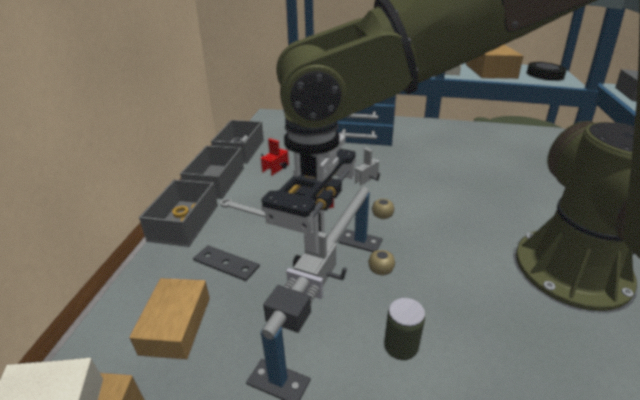

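```bash
python3 -c "
from cell import manip
print(manip.sign_off())"
```

```text
the job is handed in; nothing more can be done
None
```

The wide-slot hanger is on the bar with its hook towards the robot. It is pressed against the stop at about 10 N and still gripped, and I have handed the job in at about 13.5 s. `sign_off` reported no verdict.

**What I did:** I gripped the hanger by its tab and lowered it over the bar with about 74 mm of clearance to the plate. I then slid it to the stop, pushed in stages and held it there for over 2 s.

**Last checks:**

| Check | Reading |
|---|---|
| Push, by wrist force | 9.5–10.8 N along the bar |
| Push, by spring travel | about 12 mm, so about 9.8 N |
| Tilt of the bridge in the tool frame | below 0.003 rad |
| Offset across the bar | about 1 mm |
| Bridge top height | 146.7 mm, against 146 mm when resting |
| Arm | at rest, finger opening 10 mm on the tab |

**Where readings disagreed:**
- **Wrist force against spring travel:** early in the push the wrist force read about 1 N less than the spring travel implied. They agreed by the end.
- **Bar position:** the side camera put the bar about 3 mm from where the top camera did. I used the top and wrist cameras, which agreed with each other.
- **Bar height:** the wrist camera read the bar top 1.4 mm high, which is within its stated calibration.

I did not measure the bystanders' positions afterwards. The final side view shows nothing disturbed, and the arm stayed clear of them on the way.

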